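# Isolate, unlatch and open the drive-wiping dock

## Task

Open up the drive-wiping dock: first turn the isolator (the bar grip on the large D-shaped plate) clockwise, seen from above, all the way to its stop, which frees the latch beside it; then turn the latch clockwise to its stop so that its tongue is off the lid; then take the lid by its bar handle and swing it up and back, without flinging it, until it meets its stop. Do not try to force the latch before the isolator is set, let go of everything at the end, and leave the loose things on the bench where they are.

Things in the scene. Friction and masses are not known exactly. Their poses are not given: they have to be found in the camera images.
- dock: Grey sheet-metal box fixed to the bench, 260 mm deep (x) x 300 wide (y) x 90 high. Origin: centre of its underside; x points from the front (robot side) to the back, y left, z up. Front 120 mm: flat deck at z 90 with the isolator (left, x -70, y +55) and latch (right, x -70, y -55). Rear 140 mm (x -10 to +130): closed by the lid, flush with the deck.
- isolator (a joint): Angle about a vertical axis, rad, growing clockwise seen from above: 0 = on, 1.4 = off, its stop. Starts at 0 to 0.2, stays where left (friction 0.12 N m). At 0 its bar grip lies along the dock's y; at q it is turned clockwise by q. Its 6 mm D-shaped aluminium plate, radius 56 mm, blocks the latch's tail until its flat faces the latch (from about 1.0 rad on).
- isolator_grip (a point): Centre of the isolator's bar grip, on its turning axis, at the height for the TCP (124 mm above the bench; the grip is a black bar 70 mm long, 18 mm thick, standing from 101 to 137 mm, over the plate whose top is at 98 mm and hub at 102 mm).
- latch (a joint): Angle about a vertical axis, rad, growing clockwise seen from above: 0 = latched (steel tongue, 79 x 20 mm, over the lid's front edge), 1.22 = released, its stop (tongue along the deck to the right). Starts at 0, stays where left (friction 0.12 N m); blocked within about 0.1 rad until the isolator is off. At 0 its bar grip lies along the dock's x; at q it is turned clockwise by q.
- latch_grip (a point): Centre of the latch's bar grip, on its turning axis, at the height for the TCP (124 mm above the bench; the grip is a black bar 66 mm long, 14 mm thick, standing from 100 to 136 mm, over steel plates whose tops are at 98 to 100 mm).
- lid (a joint): Hinge along the dock's back edge, rad: 0 = shut, growing as the front edge swings up and back, 1.5 = open against its stop (just short of upright; its outer face and handle then look to the back). Stiff hinge: it stays where left, about 6 N at the handle lifts it. The latch's tongue holds it shut.
- lid_handle (a point): Middle of the lid's bar handle: round steel bar 14 mm thick, 124 long, parallel to the hinge, its centre 36 mm off the lid's outer face, 110 mm from the hinge axis and 30 mm from the free edge; its two 10 mm posts stand 48 mm either side of the middle. It moves with the lid; the round bar can turn between the finger pads.
- lid_hinge (a point): Middle of the lid's hinge axis (which runs along the dock's y axis), level with the lid's outer face, 90 mm above the bench. The lid is 140 mm from hinge to free edge, 300 mm wide, 8 mm thick, dark steel, 0.35 kg.
- drive: Bystander: hard drive lying flat, 147 x 102 x 26 mm, origin under its centre.
- driver: Bystander: screwdriver lying in front of the dock, 190 mm long along its x axis.
- tray: Bystander: grey open plastic tray, 150 x 110 x 40 mm, origin under its centre.
- duster: Bystander: upright white spray can, diameter 66 mm, 190 mm high, origin under its centre.
- tape: Bystander: cardboard-brown roll of tape lying flat, diameter 100 mm, 48 mm high, origin under its centre.
- fan: Bystander: black cooling fan lying flat, 120 x 120 x 25 mm, origin under its centre.
- mug: Bystander: white mug, diameter 80 mm, 90 mm high, origin under its centre.

How it is judged (in metres and radians):
On the way, in this order (a step that is already met when the one before it is completed fails the run):
1. the isolator is turned off, to its stop (over 1.25 rad), the latch not yet turned (value of joint isolator above 1.25 rad and value of joint latch below 0.3 rad and value of joint lid below 0.1 rad), for 0.2 s.
2. the latch is turned to its stop (over 1.05 rad), the isolator staying off and the lid still shut (value of joint latch above 1.05 rad and value of joint isolator above 1.25 rad and value of joint lid below 0.2 rad), for 0.2 s.
3. the lid is swung open to its stop (over 1.4 rad) (value of joint lid above 1.4 rad), for 0.2 s.
At the end, for the whole second after the job is handed in: The isolator is off at its stop (joint over 1.25 of 1.4 rad), the latch released at its stop (over 1.05 of 1.22 rad), the lid open against its stop (over 1.4 of 1.5 rad) and at rest (under 0.1 rad/s), and every loose thing within 30 mm of where it began (value of joint isolator above 1.25 rad and value of joint latch above 1.05 rad and value of joint lid above 1.4 rad and velocity of joint lid between -0.1 and 0.1 rad/s and not (distance of drive from where it was at the start of the episode above 0.03 m) and not (distance of driver from where it was at the start of the episode above 0.03 m) and not (distance of tray from where it was at the start of the episode above 0.03 m) and not (distance of duster from where it was at the start of the episode above 0.03 m) and not (distance of tape from where it was at the start of the episode above 0.03 m) and not (distance of fan from where it was at the start of the episode above 0.03 m) and not (distance of mug from where it was at the start of the episode above 0.03 m)); the robot touches nothing.
It fails at once if the lid is flung (hinge faster than 4 rad/s) (velocity of joint lid above 4 rad/s).
It fails at once if the latch is forced (turned over 0.3 rad while the isolator is not off) (value of joint latch above 0.3 rad and value of joint isolator below 0.9 rad).
It fails at once if a loose thing on the bench is moved by more than 30 mm (distance of any of drive, driver, tray, duster, tape, fan, mug from where it was at the start of the episode above 0.03 m).
It also fails if it takes over 61 s, if anything falls off the work surface, if the arm or the gripper's body presses on something with over 40 N, if the wrist force passes 120 N, or if a joint passes its speed limit or range.

## Robot

A 6-joint arm with a two-finger parallel gripper is mounted at the origin on the work surface. World frame = base frame: x ahead of the robot, y to its left, z up, the work surface at z = 0. Lengths are in mm, angles in rad, forces in N, time in s.
With the tool pointing down it reaches from about 300 to 775 mm from the base axis. Payload 14.6 kg.
Tool frame: the origin (TCP) lies between the finger pads, 19 mm behind the fingertips; this is the grasp point; z points along the fingers, y is the line along which they close (so a half turn about z gives the same grasp; the last joint's range is limited). The gripper opens to 85 mm and grips with 20 to 120 N. Pads are 22 mm wide; open, the fingers measure 114 mm over their backs; the gripper's body (76 mm by 85 mm) begins 54 mm behind the grasp point. The pads swing forward as they close: fully open they stand 13 mm farther back than shut.
Start: joints at [-1.284, 0.3, 1.521, -0, 1.321, -0.067], TCP at [190.548, -515.927, 249.981] pointing down, gripper open.
Joint ranges: [-3.03, 3.03], [-0.79, 2.21], [0.23, 2.52], [-1.04, 4.18], [0, 3.07], [-2.55, 2.55]. Speed limits (rad/s): [2.22, 2.22, 2.57, 3.14, 3.14, 3.14].

## Interface

Orientations are given as a unit quaternion [w, x, y, z].
In Python, from rig import bot gives the robot as it stands. Calls block until the motion is done:
- bot.move_to(position, orientation): joint-space move of the TCP to a pose.
- bot.servo_line(position, attitude=None, speed=150, until_force=None): straight line of the TCP; attitude=None keeps the orientation; speed is the mean speed in mm/s. With until_force (N) it stops when the force on the tool has changed by that much, and returns True; else False.
- bot.move_joints(angles): joint-space move.
- bot.move_gripper(opening, grip_force=None): finger opening in mm; grip_force is the grip in N (None keeps the last); returns when the fingers have stopped.
- bot.dwell(seconds).
- bot.ik(position, orientation): joint angles nearest the present ones, or None.
- bot.read_state(): the state.
- bot.read_camera(name): name is "scene" or "top"; returns a dict with "image" (400x640x3 uint8, blue, green, red), "depth" (400x640 float32, mm along the optical axis (not along the pixel's ray), 0 where there is no reading), "fovy" (degrees; the focal length in pixels is half the picture's height over the tangent of half this angle, whatever the lens; pixels are square), "cx", "cy" (the principal point, pixels), "eye" and "attitude" of the camera in the world. Camera axes: x right, y down, z forward; pixel columns grow to the right and rows downward; lengths in mm; the calibration is good to about 2 mm. A picture is of the moment at which its call begins.
A pose or a line that the arm cannot do raises bot.MotionError and nothing moves.
- bot.finish_job(): hands the job in; it is judged then, once.
The state is a dict: "clock": time; "joint_positions": joint angles; "qvel": joint speeds; "effort": joint torques, N m; "ee_pos": TCP position; "tool_rot": TCP orientation; "ft_force": force on the tool from outside, world axes, zero at the start; "moment": the same for the moment, N m; "grip_width": finger opening in mm; "grip_force": force on a finger pad.
Only numpy, scipy, OpenCV 4.12 (cv2) and the standard library are available. Lean on these libraries where they do the work, as an engineer would, in place of code of your own. Each camera call takes 0.05 s, during which the arm holds its last target. There are 200 camera calls.

## Working session

There is one attempt and no reset: what is moved stays moved. The work goes in short steps, each a Python script; the robot and the scene stay as the last script left them, time stands still between calls to the robot, and variables do not carry over. Pictures are saved under pics/ and viewed, at most 10 in all, crops included, and the job is handed in when it is done.

```bash
mkdir -p pics; ls; python3 - <<'E'
from rig import bot
import cv2,pickle
d={}
for n in("scene","top"):
    c=bot.read_camera(n); d[n]=c
    cv2.imwrite(f"pics/{n}0.png",c["image"]); print(n,c["fovy"],c["cx"],c["cy"],c["eye"],c["attitude"])
pickle.dump(d,open("c0.pkl","wb"))
print(bot.read_state())
E
```

```text
pics
scene 44.995637929721376 320.3371339483045 199.55731132616978 [1317.01217758   53.21416187 1277.7776891 ] [-0.19559571  0.64119883  0.70683374 -0.22581506]
top 47.900911107624026 320.9788617390432 204.68731500323366 [ 377.9632731   -21.60583061 1409.57930795] [ 0.02976676 -0.69847572  0.71401107 -0.03786556]
{'clock': 0.1, 'joint_positions': array([-1.28356491e+00,  3.00417242e-01,  1.52155637e+00,  2.00528425e-05,
        1.32071339e+00, -6.65791896e-02]), 'qvel': array([ 0.00040091, -0.00210003, -0.00156205, -0.00140568, -0.00183387,
       -0.0006856 ]), 'effort': array([ 3.02982924e-03, -5.44372094e+01, -3.62367153e+01,  2.90573530e-05,
        3.07034155e-03, -3.62612511e-06]), 'ee_pos': array([ 190.51464252, -515.72953509,  249.46130134]), 'tool_rot': array([-5.44918212e-04,  9.84393313e-01,  1.75981547e-01, -5.05912457e-05]), 'ft_force': array([-0.68827866,  0.16881639, -0.17155837]), 'moment': array([-0.01976015,  0.02968899, -0.02539809]), 'grip_force': 0.0, 'grip_width': 85.90022716491072}
```

View pics/scene0.png

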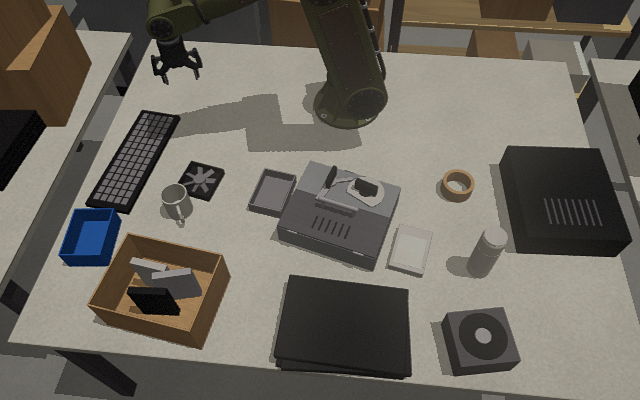

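View pics/top0.png

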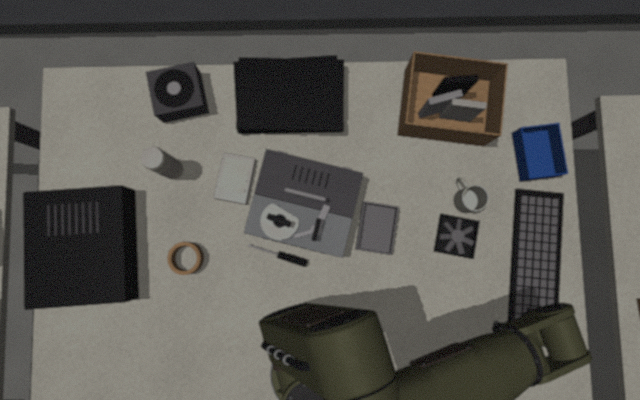

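The scene view (from behind the dock) shows the dock at about (340,215). In the top view it is at about (305,205): isolator near (279,220), latch near (320,228), lid handle near (306,194), screwdriver at (280,255). I'll crop both views for detail.

```bash
cat > h.py <<'E'
import numpy as np, cv2
from scipy.spatial.transform import Rotation as R
def rot(q): return R.from_quat(np.roll(q,-1)).as_matrix()
def ray(c,uv):
    uv=np.atleast_2d(uv).astype(float); f=200/np.tan(np.radians(c["fovy"])/2)
    d=np.c_[(uv[:,0]-c["cx"])/f,(uv[:,1]-c["cy"])/f,np.ones(len(uv))]
    return np.array(c["eye"]), d@rot(c["attitude"]).T
def plane(c,uv,z):
    e,d=ray(c,uv); return e+d*((z-e[2])/d[:,2])[:,None]
def cloud(c):
    v,u=np.mgrid[0:400,0:640]; e,d=ray(c,np.c_[u.ravel(),v.ravel()])
    return (e+d*c["depth"].reshape(-1,1)).reshape(400,640,3)
def meet(c1,uv1,c2,uv2):
    e,d=ray(c1,uv1);f,g=ray(c2,uv2); A=np.c_[d[0],-g[0]]
    s=np.linalg.lstsq(A,f-e,rcond=None)[0]; p,q=e+s[0]*d[0],f+s[1]*g[0]
    return (p+q)/2,np.linalg.norm(p-q)
E
python3 - <<'E'
from h import *
import pickle
d=pickle.load(open("c0.pkl","rb"))
a=cv2.resize(d["top"]["image"][140:275,235:405],None,fx=4,fy=4,interpolation=cv2.INTER_CUBIC)
b=cv2.resize(d["scene"]["image"][155:275,245:435],None,fx=4,fy=4,interpolation=cv2.INTER_CUBIC)
cv2.imwrite("pics/ca.png",a);cv2.imwrite("pics/cb.png",b)
for n in d:
    P=cloud(d[n]); ok=d[n]["depth"]>0
    print(n,ok.mean(), np.median(P[...,2][ok&(abs(P[...,2])<15)]))
    for lo,hi in((80,95),(95,104),(115,140)):
        m=ok&(P[...,2]>lo)&(P[...,2]<hi)&(abs(P[...,0]-500)<250)&(abs(P[...,1])<250); print(lo,m.sum(),np.median(P[m],0) if m.any() else 0)
print(plane(d["top"],[[279,220],[320,225],[306,194]],120))
E
```

```text
scene 0.99595703125 1.2289969770463358
80 5898 [549.83622067   8.2342003   90.70381425]
95 984 [474.9281189   54.41852221  97.71073927]
115 512 [473.48636447  28.75167426 132.48980985]
top 0.996046875 -0.6011700013258405
80 7413 [525.96512714   4.15056432  89.09247562]
95 963 [451.82474686  73.99736714  97.64168601]
115 466 [468.34375444  21.48156136 133.35265396]
[[460.0866869   83.46460738 120.        ]
 [443.17933847 -33.66902996 120.        ]
 [533.44202234   4.692815   120.        ]]
```

View pics/ca.png

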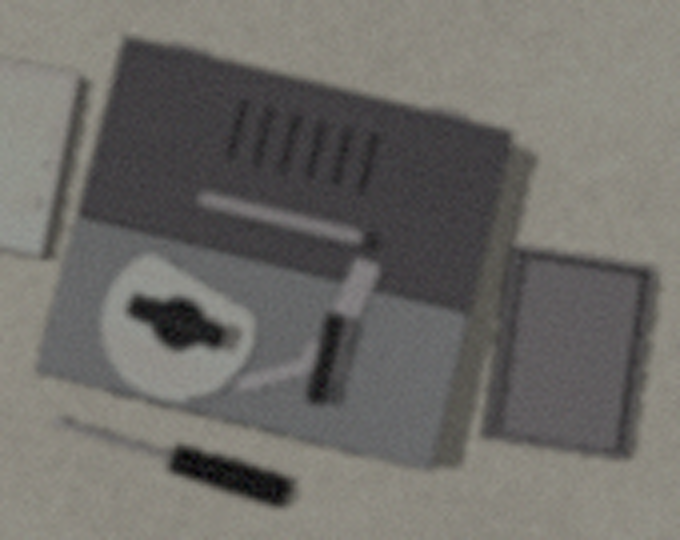

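View pics/cb.png

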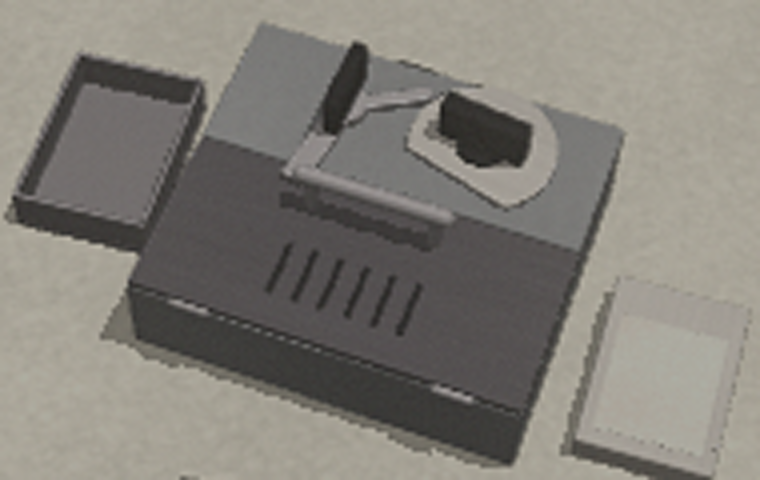

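The crops (4x) show the isolator bar at top-crop (180,320) roughly along the dock's y, the latch bar at (328,358) with its tongue at (360,285) over the lid edge, and the handle running from (200,198) to (362,237). The scene crop shows the same from behind. Next I'll measure these from both views.

```bash
python3 - <<'E'
from h import *
import pickle
d=pickle.load(open("c0.pkl","rb"))
for n in ("top","scene"):
    c=d[n];P=cloud(c); Z=P[...,2]; roi=(abs(P[...,0]-500)<190)&(abs(P[...,1]-10)<190)
    m=roi&(Z>70)&(Z<145); m=cv2.morphologyEx(m.astype(np.uint8),cv2.MORPH_OPEN,np.ones((3,3)))
    k,l,s,_=cv2.connectedComponentsWithStats(m); i=1+s[1:,4].argmax(); mm=(l==i)
    q=P[mm&(abs(Z-90)<6)][:,:2].astype(np.float32); print(n,"dock rect",cv2.minAreaRect(q))
    ys,xs=np.where(mm); hull=cv2.convexHull(np.c_[xs,ys].astype(np.int32))
    k,l,s,_=cv2.connectedComponentsWithStats((mm&(Z>118)).astype(np.uint8))
    for j in range(1,k):
        if s[j,4]<25: continue
        w=l==j; t=np.percentile(Z[w],80); r=cv2.minAreaRect(P[w][:,:2].astype(np.float32))
        print("  blob",s[j],"ztop",t.round(1),"rect",np.round(r[0],1),np.round(r[1],1),round(r[2],1))
# handle ends seen in both views (bar's middle line, full-picture pixels)
T,S=d["top"],d["scene"]
te=[(235+200/4,140+198/4),(235+362/4,140+237/4)]
se=[(245+448/4,155+219/4),(245+288/4,155+174/4)]
for a,b in zip(te,se): print("handle end",meet(T,a,S,b))
E
```

```text
top dock rect ((515.5751953125, 14.008636474609375), (300.2097473144531, 262.9755859375), 74.74018859863281)
  blob [284 187  42  15 203] ztop 133.1 rect [532.8   9. ] [121.4  14.1] 74.5
  blob [266 213  25  14 159] ztop 138.2 rect [460.7  85.5] [69.2 18. ] 67.0
  blob [311 218  10  23 114] ztop 137.0 rect [431.6 -19.9] [13.7 65. ] 74.6
scene dock rect ((515.060546875, 14.321258544921875), (301.50567626953125, 268.28607177734375), 74.22091674804688)
  blob [326 166  11  20 113] ztop 138.0 rect [432.7 -19.2] [14.7 66.7] 74.0
  blob [355 178  23  17 201] ztop 139.3 rect [462.6  85.7] [71.8 21.2] 65.5
  blob [318 196  41  16 205] ztop 134.7 rect [533.7   9.2] [124.3  17.6] 76.0
handle end (array([547.31530852,  65.0172946 , 123.5160153 ]), np.float64(0.5438973211809317))
handle end (array([517.0009935 , -52.15971315, 121.03683503]), np.float64(2.0431018206471223))
```

```bash
cat >> h.py <<'E'
from rig import bot
YAW=np.radians(-15.4); C=np.array([514.8,14.1])
def W(x,y,z): return np.array([*(C+np.array([[np.cos(YAW),-np.sin(YAW)],[np.sin(YAW),np.cos(YAW)]])@[x,y]),z])
def down(a):   # tool down, closing line at world angle a
    y=np.array([np.cos(a),np.sin(a),0]);z=np.array([0,0,-1.]);
    return np.roll(R.from_matrix(np.c_[np.cross(y,z),y,z]).as_quat(),1)
def sweep(p,a0,da):  # choice of half turn keeping joint 6 in range throughout
    best=None
    for k in(-1,0,1):
        qs=[bot.ik(p,down(a0+k*np.pi+t*da)) for t in(0,.5,1)]
        if any(q is None for q in qs): continue
        j=np.array(qs)
        if abs(j[2,5]-j[0,5]+da*-1)>.05 and abs(j[2,5]-j[0,5]+da)>.05: continue
        if best is None or abs(j[:,5]).max()<best[1]: best=(a0+k*np.pi,abs(j[:,5]).max(),j)
    return best
def turn(p,a0,da,opening):
    a,_,j=sweep(p,a0,da); print("j6",j[:,5])
    bot.move_gripper(opening,40); up=p+[0,0,90]
    bot.move_to(up,down(a)); bot.servo_line(p,speed=80,until_force=15)
    print("at",bot.read_state()["ee_pos"],p); bot.move_gripper(0,40); s=bot.read_state(); print("w",s["grip_width"],s["ft_force"])
    q0=np.array(s["joint_positions"])
    for t in np.linspace(0,1,9)[1:]:
        q=q0.copy(); q[5]+=t*(j[2,5]-j[0,5]); bot.move_joints(q)
        s=bot.read_state(); print(round(t,2),s["ft_force"].round(1),s["moment"].round(2),s["ee_pos"].round(1))
def leave(p,opening):
    bot.move_gripper(opening); bot.servo_line(p+[0,0,90]); print("clock",bot.read_state()["clock"])
E
python3 - <<'E'
from h import *
p=W(-70,55,124); q=.147; print(p)
print(sweep(p,YAW-q,-(1.42-q)), bot.ik(p+[0,0,90],down(YAW-q)))
p=W(-70,-55,124);print(sweep(p,YAW+np.pi/2,-1.24))
E
```

```text
[461.91890817  85.71417546 124.        ]
(np.float64(-0.4157807048071267), np.float64(1.7942711254151726), array([[ 1.05490421e-01,  2.77422381e-01,  1.87231871e+00,
        -4.44089210e-16,  9.91851566e-01,  5.21271125e-01],
       [ 1.05490421e-01,  2.77422381e-01,  1.87231871e+00,
        -4.44089210e-16,  9.91851566e-01,  1.15777113e+00],
       [ 1.05490421e-01,  2.77422381e-01,  1.87231871e+00,
        -4.44089210e-16,  9.91851566e-01,  1.79427113e+00]])) [ 1.05490421e-01  1.56307955e-01  1.78491926e+00 -4.44089210e-16
  1.20036544e+00  5.21271125e-01]
(np.float64(1.3020156219877699), np.float64(1.4335701219294674), array([[-1.31554500e-01,  2.02998300e-01,  1.96824854e+00,
        -4.44089210e-16,  9.70345817e-01, -1.43357012e+00],
       [-1.31554500e-01,  2.02998300e-01,  1.96824854e+00,
        -4.44089210e-16,  9.70345817e-01, -8.13570122e-01],
       [-1.31554500e-01,  2.02998300e-01,  1.96824854e+00,
        -4.44089210e-16,  9.70345817e-01, -1.93570122e-01]]))
```

```bash
python3 - <<'E'
from h import *
p=W(-70,55,124); q=.147
turn(p,YAW-q,-(1.42-q),55)
leave(p,50)
c=bot.read_camera("scene"); cv2.imwrite("pics/s1.png",cv2.resize(c["image"][120:275,245:435],None,fx=4,fy=3.8))
E
```

```text
j6 [0.52127113 1.15777113 1.79427113]
at [462.17293962  85.7544914  124.45347167] [461.91890817  85.71417546 124.        ]
w 17.421587062630564 [-6.69943935  3.2322412   7.06003235]
0.12 [ 0.4 -0.1 -0.2] [-0.1  -0.04 -0.11] [461.5  86.  124.4]
0.25 [ 0.4 -0.8  0.3] [-0.25 -0.15 -0.18] [461.6  86.  124.4]
0.38 [ 1.8 -2.6 -0.2] [-0.48 -0.3  -0.11] [461.6  85.9 124.4]
0.5 [ 2.8 -3.9 -1.2] [-0.77 -0.39 -0.07] [461.7  85.9 124.4]
0.62 [ 2.7 -5.4 -0.9] [-0.91 -0.49 -0.12] [461.7  85.8 124.4]
0.75 [ 3.5 -5.9  0. ] [-1.08 -0.56 -0.14] [461.7  85.7 124.4]
0.88 [ 2.7 -7.2 -1.9] [-1.22 -0.51 -0.08] [461.8  85.6 124.4]
1.0 [ 2.8 -8.1 -0.9] [-1.38 -0.49  0.36] [461.8  85.5 124.4]
clock 7.9167
```

The moment jumped at the end of the sweep, so the stop was reached. I'll check the bar angle in the scene view's depth before turning the latch.

```bash
cat >> h.py <<'E'
def bar(n,p):
    c=bot.read_camera(n); P=cloud(c); Z=P[...,2]
    m=(np.hypot(P[...,0]-p[0],P[...,1]-p[1])<45)&(Z>118)&(Z<142)
    r=cv2.minAreaRect(P[m][:,:2].astype(np.float32)); b=cv2.boxPoints(r)
    e=max(b[1]-b[0],b[2]-b[1],key=np.linalg.norm); a=np.arctan2(e[1],e[0])
    return m.sum(),np.round(r[0],1),np.round(r[1],1),a
E
python3 - <<'E'
from h import *
p=W(-70,55,124); bot.servo_line(p+[-60,-110,120],speed=300)
for n in("scene","top"):
    m=bar(n,p); print(n,m,"iso q",(YAW+np.pi/2-m[3])%np.pi)
E
```

```text
scene (np.int64(136), array([462. ,  86.6]), array([17.7, 72.1]), np.float32(-0.106775165)) iso q 1.408790786591957
top (np.int64(164), array([459.9,  86.1]), array([18.3, 67.9]), np.float32(-0.100747935)) iso q 1.4027635574616888
```

The isolator reads 1.40 rad in both views. Next is the latch.

```bash
python3 - <<'E'
from h import *
p=W(-70,-55,124)
turn(p,YAW+np.pi/2,-1.24,50)
leave(p,45)
bot.servo_line(W(20,0,215),speed=300); bot.move_gripper(40)
for n in("scene",):
    m=bar(n,p); print(n,m,"latch q",(YAW-m[3])%np.pi)
    o=W(-70,55,124); m=bar(n,o); print(n,m,"iso q",(YAW+np.pi/2-m[3])%np.pi)
# dry check of lid path
for k in(0,1):
  for q in np.linspace(0,1.5,7):
    t=W(130-110*np.cos(q)+36*np.sin(q),0,90+110*np.sin(q)+36*np.cos(q)); print(k,round(q,2),t.round(),bot.ik(t,down(YAW+k*np.pi)))
print(bot.ik(W(158,0,320),down(YAW)), bot.read_state()["clock"])
E
```

```text
j6 [-1.43357012 -0.81357012 -0.19357012]
at [432.94137864 -20.36326815 124.41584256] [432.70773524 -20.33631901 124.        ]
w 13.183251570204432 [-2.90710728 -4.18868649  5.22170102]
0.12 [-1.5 -3.2  1.4] [-0.44  0.27 -0.1 ] [432.7 -20.8 124.3]
0.25 [-1.5 -4.   1.9] [-0.64  0.29 -0.12] [432.6 -20.9 124.3]
0.38 [-2.5 -6.   2.6] [-0.81  0.46 -0.15] [432.6 -20.9 124.4]
0.5 [-3.9 -6.1  3.4] [-0.93  0.53 -0.13] [432.5 -21.  124.4]
0.62 [-4.4 -6.5  3.1] [-1.04  0.63 -0.14] [432.5 -21.  124.3]
0.75 [-5.7 -7.   4.2] [-1.15  0.75 -0.12] [432.4 -21.1 124.3]
0.88 [-6.3 -8.1  5.4] [-1.21  0.91 -0.08] [432.3 -21.1 124.3]
1.0 [-6.6 -7.9  5.2] [-1.27  1.07  0.78] [432.2 -21.1 124.3]
clock 16.425
scene (np.int64(82), array([433.8, -33.1]), array([17.5, 33.7]), np.float32(-1.5244786)) latch q 1.2556978499185203
scene (np.int64(134), array([463.2,  86.2]), array([18.1, 70.1]), np.float32(-0.09696479)) iso q 1.3989804134048918
0 0.0 [534.   9. 126.] [-5.21187038e-02  4.02100269e-01  1.69310092e+00 -4.44089210e-16
  1.04639146e+00  2.16662001e-01]
0 0.25 [546.   6. 152.] [-5.69819844e-02  3.91394442e-
[... 284 characters left out ...]
22762322e+00  1.96812618e-01]
0 1.0 [612. -13. 202.] [-8.05440891e-02  4.77710171e-01  1.38942896e+00 -4.44089210e-16
  1.27445353e+00  1.88236616e-01]
0 1.25 [640. -20. 206.] [-8.89241222e-02  5.36307184e-01  1.29314835e+00 -4.44089210e-16
  1.31213712e+00  1.79856583e-01]
0 1.5 [667. -28. 202.] [-9.66086225e-02  6.02982747e-01  1.19869903e+00 -4.44089210e-16
  1.33991087e+00  1.72172082e-01]
1 0.0 [534.   9. 126.] None
1 0.25 [546.   6. 152.] None
1 0.5 [564.   1. 174.] None
1 0.75 [586.  -6. 191.] None
1 1.0 [612. -13. 202.] None
1 1.25 [640. -20. 206.] None
1 1.5 [667. -28. 202.] None
[-9.65755435e-02  5.42440336e-01  1.02278578e+00 -4.44089210e-16
  1.57636653e+00  1.72205161e-01] 17.25
```

```bash
python3 - <<'E'
from h import *
A=down(YAW)
H=lambda q:W(130-110*np.cos(q)+36*np.sin(q),0,90+110*np.sin(q)+36*np.cos(q))
bot.move_to(H(0)+[0,0,80],A)
print("hit",bot.servo_line(H(0),speed=80,until_force=15))
bot.move_gripper(0,45); s=bot.read_state(); print("w",s["grip_width"],s["ft_force"].round(1),s["ee_pos"].round(1))
for q in np.arange(.1,1.51,.1):
    hit=bot.servo_line(H(q),speed=60,until_force=30 if q>.15 else 40)
    s=bot.read_state(); print(round(q,2),hit,s["ft_force"].round(1),s["ee_pos"].round(1),round(s["grip_width"],1),round(s["clock"],1))
    if hit: break
E
```

```text
hit False
w 12.415642262970273 [-7.7  1.8  7.3] [533.6   9.  126.4]
0.1 False [-10.5   2.5   3.2] [537.3   7.9 137.2] 12.5 19.5
0.2 False [-15.    2.4   7. ] [542.    6.7 147.6] 12.6 19.9
0.3 False [-19.4   3.5  12. ] [547.7   5.1 157.6] 12.5 20.2
0.4 False [-23.    5.3  17.1] [554.3   3.3 167.1] 12.4 20.5
0.5 False [-29.    4.5  25.2] [562.1   1.2 176.3] 12.8 20.9
0.6 False [-25.    3.7  27.5] [571.4  -1.3 184.8] 11.9 21.2
0.7 False [-17.    1.7  25.4] [581.3  -4.1 191.5] 12.1 21.6
0.8 False [-12.8   1.5  21.1] [591.4  -6.8 197. ] 12.2 21.9
0.9 False [-5.4  2.  15.1] [602.1  -9.7 201.2] 12.2 22.2
1.0 False [-4.   2.1 10.5] [612.6 -12.6 204.2] 12.4 22.6
1.1 False [-2.7  0.9  9.1] [623.5 -15.5 206.3] 12.4 22.9
1.2 False [0.7 1.1 6.9] [634.9 -18.7 207.6] 12.5 23.3
1.3 False [0.7 0.6 7.2] [646.  -21.8 207.4] 12.5 23.6
1.4 False [4.  1.6 6. ] [657.2 -24.9 205.7] 12.3 24.0
1.5 True [-6.4  0.8  9. ] [666.7 -27.5 203.3] 12.5 24.2
```

The handle reached about 1.49 rad and met the stop. I'll release, back off along the tool axis, and measure everything.

```bash
python3 - <<'E'
from h import *
bot.move_gripper(26); p=bot.read_state()["ee_pos"]
bot.servo_line(p+[0,0,130],speed=100); s=bot.read_state(); print(s["ft_force"],s["clock"])
bot.servo_line(W(-100,-60,330),speed=250)
bot.move_joints([-1.284,0.3,1.521,0,1.321,-0.067]); bot.dwell(.3)
for n in("scene","top"):
    c=bot.read_camera(n); cv2.imwrite(f"pics/{n}2.png",c["image"]); P=cloud(c)
    yx=np.linalg.inv([[np.cos(YAW),-np.sin(YAW)],[np.sin(YAW),np.cos(YAW)]])
    L=(P[...,:2]-C)@yx.T; Z=P[...,2]
    m=(abs(L[...,1])<140)&(L[...,0]>90)&(L[...,0]<200)&(Z>100)&(Z<250)
    for lo in range(110,240,20):
        k=m&(Z>=lo)&(Z<lo+20); print(n,lo,k.sum(),np.percentile(L[...,0][k],[5,50,95]).round(1) if k.sum()>5 else "")
    for nm,y,z0,off in(("iso",55,0,np.pi/2),("latch",-55,0,0)):
        b=bar(n,W(-70,y,124)); print(nm,b[0],b[2],(YAW+off-b[3])%np.pi)
print(bot.read_state()["clock"])
E
```

```text
[-0.30897163  0.03053953 -0.52408103] 25.975
scene 110 372 [123.9 126.5 128.8]
scene 130 269 [122.3 125.2 127.8]
scene 150 316 [120.6 123.3 125.8]
scene 170 392 [119.3 121.8 124.2]
scene 190 666 [118.1 121.2 162.3]
scene 210 672 [111.9 118.5 159.1]
scene 230 106 [112.  116.  120.1]
iso 134 [18.  74.2] 1.3989486441292265
latch 153 [16.  63.2] 1.2380923067819236
top 110 71 [117.8 118.5 119.3]
top 130 73 [115.7 116.8 117.8]
top 150 74 [114.5 115.5 116.1]
top 170 83 [112.8 113.8 114.6]
top 190 345 [111.8 149.8 160.8]
top 210 366 [110.2 113.4 154.7]
top 230 47 [110.  112.8 116.2]
iso 162 [18.4 68. ] 1.400003847507427
latch 115 [14.  65.5] 1.2251913582574485
29.7583
```

View pics/top2.png

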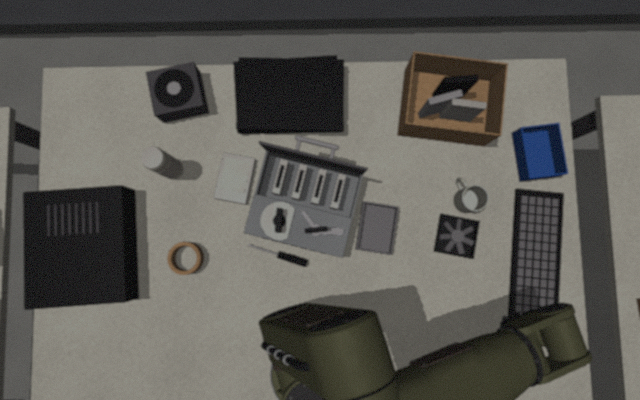

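The final top view shows the lid upright at about (312,160), the isolator and latch bars turned, and all the bystanders where they began. The arm is clear. The lid measures about 1.48–1.5 rad, the isolator 1.40 and the latch 1.23.

```bash
python3 -c "
from rig import bot
print(bot.finish_job())"
```

```text
the job is handed in; nothing more can be done
None
```

The job is handed in, though no verdict came back: my last camera readings put the isolator at 1.40 rad, the latch at about 1.23 and the lid at about 1.48–1.5, with the gripper clear, the loose things where they were, and about 30 s used.

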